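Fit the retaining clip of a tube mixer's carousel

TASK

Put the tube carousel of the blood mixer back into service: gently press it down on its spindle until its hub is fully home, then pick up the loose retaining clip, lay it flat on the hub and push it sideways into the spindle's groove until it snaps fully home, and let go of it. Do not force it: the spindle hangs in rubber and gives way a little, so push steadily until you feel the snap, with no more force than that needs. Leave the mouse, the slide box and the oil bottle where they are.

Things in the scene. Friction and masses are not known exactly. Their poses are not given: they have to be found in the camera images.
- groove (a point): Groove of the mixer's upright steel spindle, 16 mm in diameter, 9 mm high: point on the spindle's axis 3 mm above the groove's lower edge, 153 mm above the desk. Over it a round spindle head, 22 mm in diameter, its top 24 mm above this point. The spindle hangs in rubber: it yields sideways 1 mm for each 1.5 N, up to 9 mm, and springs back. The clip may come from any side. z up.
- hub_face (a point): Centre of the flat top face of the carousel's hub, a disc 68 mm in diameter around the spindle. Below are two plates 170 mm in diameter with capped tubes in a ring of 70 mm radius (caps 11 mm, upper plate 29 mm below this face). Home, this face is level with the groove's lower edge, 150 mm above the desk. The clip slides on it; pushed hard at its tab it digs its nose in, so press it down lightly.
- carousel (a joint): Height of the tube carousel above home on the spindle, in m: 0 is fully home against a stop; it starts 0.010 to 0.022 high, its hub covering the groove. A stiff sliding fit: it goes down when pressed with about 7 N or more and stays where it is left. It does not turn.
- clip_tab (a point): Where to grip the loose off-white plastic clip: its upright thumb tab, 24 mm long (clip x), 12 mm thick (clip y), from 6 to 36 mm above the clip's underside; this point is in the tab's middle, 27 mm above the underside. Under it is a strip as thick as the tab, 6 mm high. The clip lies flat on the desk. Its x axis points from the tab to the open mouth, z up.
- clip_seat (a point): Centre of the clip's open C, on the spindle's axis when home: 34 mm ahead (clip x) of the tab's middle, 3 mm above the underside. The C is 6 mm thick, 33 mm wide, closed 8 mm behind this point; its springy jaws reach 16 mm ahead, and their lips, 7 mm ahead, stand 11 mm apart. About 8 to 15 N along x spreads them over the groove, then they snap shut behind it.
- mixer: The mixer's white motor housing, fixed on the desk: 190 mm (x) by 180 mm (y), 73 mm high, origin under its centre, below the spindle. Its x axis points from its control panel to its back.
- clip: The same clip: origin at its underside below clip_seat; axes as clip_tab.
- mouse: Computer mouse, 62 by 112 mm, 33 mm high, origin at its underside. Bystander.
- slide_box: Closed grey slide box, 87 by 152 mm, 33 mm high, origin under its centre. Bystander.
- oil_bottle: Small amber bottle, 34 mm in diameter, 75 mm high, origin under its centre. Bystander.

How it is judged:
On the way, in this order (a step that is already met when the one before it is completed fails the run):
1. the carousel is pressed home on the spindle (value of joint carousel below 0.0015 m), for 0.2 s.
2. the clip is snapped home in the groove (horizontal distance between clip_seat and groove below 0.0025 m and z of clip_seat in the frame of groove between -0.002 and 0.003 m), for 0.2 s.
At the end, for the whole second after the job is handed in: The carousel is home (within 1.5 mm of its stop) and the clip sits in the groove, flat on the hub: its centre within 2.5 mm of the spindle's axis, at the groove's height (3 mm up, 2 mm down), tilted less than 0.12 rad, and let go (all of step 2 and value of joint carousel below 0.0015 m and angle between clip_seat's own z axis and vertical below 0.12 rad); the robot touches nothing.
It fails at once if the clip is forced: it presses on the spindle and hub with more than 32 N (contact force between clip and mixer above 32 N).
It fails at once if the carousel is slammed: it is pressed with more than 45 N (contact force between any of the fingers, the arm and mixer above 45 N).
It fails at once if a bystander is moved by more than 20 mm (distance of any of mouse, slide_box, oil_bottle from where it was at the start of the episode above 0.02 m).
It also fails if it takes over 72 s, if anything falls off the work surface, if the arm or the gripper's body presses on something with over 40 N, if the wrist force passes 120 N, or if a joint passes its speed limit or range.

ROBOT

A 6-joint arm with a two-finger parallel gripper is mounted at the origin on the work surface. World frame = base frame: x ahead of the robot, y to its left, z up, the work surface at z = 0. Lengths are in m, angles in rad, forces in N, time in s.
With the tool pointing down it reaches from about 0.375 to 0.975 m from the base axis. Payload 3.8 kg.
Tool frame: the origin (TCP) lies midway between the tips of the shut fingers; the grasp point (between the pads) lies 19 mm behind it (env.grip_point_offset is the distance from the TCP to the grasp point, in m); z points along the fingers, y is the direction in which the jaws open and shut (so a half turn about z gives the same grasp; the last joint's range is limited). The gripper opens to 88 mm and grips with 3 to 60 N. Pads are 18 mm wide; open, the fingers measure 123 mm over their backs; the gripper's body (75 mm by 187 mm) begins 45 mm behind the grasp point.
Start: joints at [1.193, 0.264, 1.604, -0, 1.274, -0.037], TCP at [0.226, 0.636, 0.239] pointing down, gripper open.
Joint ranges: [-2.63, 2.63], [-0.94, 2.18], [0.31, 2.57], [-1.31, 4.45], [0, 2.66], [-2.55, 2.55]. Speed limits (rad/s): [2.57, 2.57, 3.14, 3.14, 3.14, 3.14].

INTERFACE

Orientations are given as a 3x3 rotation matrix whose columns are the frame's x, y, z axes.
In Python, from workcell import sense, eyes, ticket, env gives the robot as it stands. The module is installed in compiled form; this text tells all that it offers.
- The arm moves only by the tool move_arm, never from a script. Its argument "series" is a list of rows, each an object of numbers: "tx", "ty", "tz": the shift along the world's x, y, z in cm; "ax", "ay", "az": the turn, a rotation vector about the world's x, y, z in rad; "grip": the finger opening in cm, from 0 to 8.81. A call has 1 to 5 rows; each row is the pose to reach, as a shift and turn from the pose commanded when the call began; what a row does not reach only later rows make up. A row lasts 1/10 s, in which the tool goes at most 50 mm and 8.59 degrees, less where a joint would pass 70% of its speed; a pose out of reach is approached as far as the arm can. A call with a gripper value outside its range is refused whole. The fingers move at their own pace and stop on an object; "squeeze" is the grip in N (left out, the last holds). Time passes only in rows, so rows that repeat a pose let the fingers close. It gives the time, the measured TCP pose, the force and the opening at its end, in the units of the state.
- sense(): the state, without advancing time (a new reading comes with each control period).
- eyes.camera(name): name is "scene" or "top" or "wrist"; returns (picture, depth): 420x560x3 uint8, red, green, blue; 420x560 float32, m along the optical axis (not along the pixel's ray), 0 where there is no reading.
- eyes.camera_model(name): a dict with "fx", "fy", "cx", "cy" (pixels), "eye" and "rotation" of the camera in the world; the wrist camera has in their place "tool_from_camera" (4x4, takes a point from camera to tool coordinates, whose origin is the TCP and whose axes are the flange's). Camera axes: x right, y down, z forward; pixel columns grow to the right and rows downward; lengths in m; the calibration is good to about 2 mm. The wrist camera is an equidistant fisheye: a pixel r from the principal point sees the ray r / f radians off the axis. A picture is of the moment at which its call begins: read the wrist's pose just before it. camera_model takes no time and is no camera call.
- ticket.job_done(): hands the job in, once; it reports no verdict.
The state is a dict: "time": time; "q": joint angles; "dq": joint speeds; "effort": joint torques, N m; "eef_pos": TCP position; "ee_rot": TCP orientation; "contact_force": force on the tool from outside, world axes, zero at the start; "ft_torque": the same for the moment, N m; "grip_width": finger opening in m.
Only numpy, scipy, OpenCV 4.12 (cv2) and the standard library are available. Lean on these libraries where they do the work, as an engineer would, in place of code of your own. Each camera call takes 0.05 s, during which the arm holds its last target. There are 200 camera calls.

## Working session

There is one attempt and no reset: what is moved stays moved. The work goes in short steps, Python scripts to look and compute and a tool call to move; the robot and the scene stay as the last step left them, time stands still between calls to the robot, and variables do not carry over. Pictures are saved under pics/ and viewed, about 8 in all and at most 12, crops included, and the job is handed in when it is done.

Besides the shell and the picture viewer there is one more tool, called after "Request:" as name(argument=value, ...) on one line, values as JSON. move_arm: Moves the arm, as the interface text tells. Its arguments: {"type":"object","properties":{"series":{"type":"array","items":{"type":"object","properties":{"tx":{"type":"number"},"ty":{"type":"number"},"tz":{"type":"number"},"ax":{"type":"number"},"ay":{"type":"number"},"az":{"type":"number"},"grip":{"type":"number"}}}},"squeeze":{"type":"number"}},"required":["series"]}

```bash
mkdir -p pics; cat > h.py <<'E'
import numpy as np, cv2
from workcell import sense, eyes, ticket, env
def shot(n,f):
    p,d=eyes.camera(n); cv2.imwrite(f'pics/{f}.png',p[:,:,::-1]); np.save(f'pics/{f}.npy',d); return p,d
def cloud(n,d):
    m=eyes.camera_model(n); v,u=np.indices(d.shape)
    P=np.stack([(u-m['cx'])/m['fx']*d,(v-m['cy'])/m['fy']*d,d],-1)
    return P@np.array(m['rotation']).T+np.array(m['eye'])
E
python3 - <<'E'
from h import *
a,_=shot('top','top0'); b,_=shot('scene','sc0')
s=sense(); print(s['time'],s['eef_pos'],s['ee_rot'],s['contact_force'],s['grip_width'],env.grip_point_offset)
for n in('top','scene'):print(eyes.camera_model(n))
E
```

```text
0.1 [0.22537012 0.63558811 0.2375171 ] [[-9.42501533e-01  3.34201040e-01 -7.24192453e-04]
 [ 3.34201821e-01  9.42499658e-01 -1.88107864e-03]
 [ 5.38927016e-05 -2.01494594e-03 -9.99997969e-01]] [0.00153371 0.73400482 0.44000015] 0.08798716733605964 0.0187
{'fx': 414.8719150699591, 'fy': 414.8719150699591, 'cx': 277.11160576595967, 'cy': 218.11965310008335, 'eye': array([ 0.51493405, -0.01110968,  1.06382418]), 'rotation': array([[ 0.01994999, -0.99829081,  0.0549314 ],
       [-0.99979834, -0.01979358,  0.00338995],
       [-0.00229686, -0.05498795, -0.99848438]])}
{'fx': 518.6704528116614, 'fy': 518.6704528116614, 'cx': 276.8090063364058, 'cy': 212.6604590000325, 'eye': array([ 1.3471501 , -0.65676181,  0.90922495]), 'rotation': array([[ 0.64379645,  0.47964716, -0.59620863],
       [ 0.76513527, -0.39363798,  0.5095264 ],
       [ 0.00970253, -0.78421154, -0.6204177 ]])}
```

View pics/top0.png

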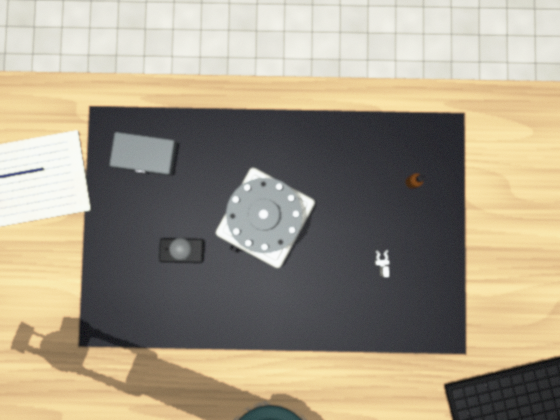

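View pics/sc0.png

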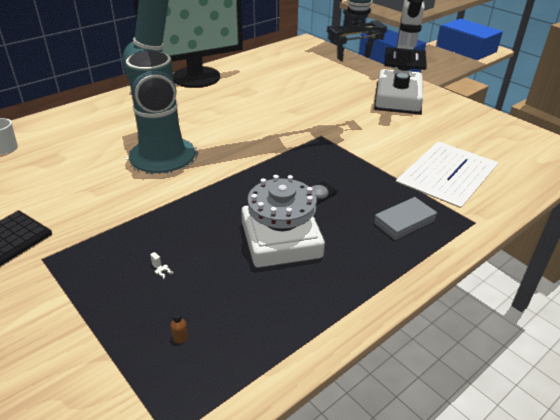

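Top view: mixer spindle head at about (263,214), clip around (383,263) with tab at (386,270) and mouth upward (world +x), bottle (416,180), mouse (180,250), slide box (143,153). The scene view agrees. Now I'll measure with depth.

```bash
python3 - <<'E'
from h import *
for n,f in(('top','top0'),('scene','sc0')):
    d=np.load(f'pics/{f}.npy'); im=cv2.imread(f'pics/{f}.png'); C=cloud(n,d)
    W=C.reshape(-1,3); g=im.reshape(-1,3).astype(int)
    print(n,'desk z',np.median(C[300:330,200:350,2]) if n=='top' else '')
    # mixer
    a=W[(np.hypot(W[:,0]-.51,W[:,1]-.02)<.15)]
    for lo,hi in((.07,.076),(.12,.14),(.152,.178),(.178,.2)):
        s=a[(a[:,2]>lo)&(a[:,2]<hi)]
        if len(s): 
            c,r=cv2.minEnclosingCircle(s[:,:2].astype(np.float32)); print(lo,hi,len(s),'med',np.median(s,0).round(4),'circ',np.round(c,4),round(r,4))
    m=(np.hypot(W[:,0]-.40,W[:,1]+.28)<.06)&(g.min(1)>120)
    s=W[m]; print('clip',len(s),s.mean(0).round(4))
    t=s[s[:,2]>.02]; print('tab',len(t),t.mean(0).round(4),t.min(0).round(4),t.max(0).round(4), 'ext',)
    l=s[s[:,2]<.012]; print('low',len(l),l.mean(0).round(4))
t=cv2.imread('pics/top0.png')
cv2.imwrite('pics/z1.png',np.hstack([cv2.resize(t[235:290,350:420],None,fx=6,fy=6,interpolation=2),cv2.resize(t[187:242,228:298],None,fx=5,fy=6,interpolation=2)]))
E
```

```text
top desk z 0.0010246393039150536
0.07 0.076 197 med [ 0.5314 -0.0046  0.0728] circ [0.5712 0.021 ] 0.1062
0.12 0.14 72 med [0.5586 0.0062 0.1396] circ [0.5724 0.0228] 0.0827
0.152 0.178 1011 med [0.572  0.0206 0.1715] circ [0.5717 0.0215] 0.0763
0.178 0.2 22 med [0.5698 0.0211 0.1787] circ [0.5724 0.0211] 0.0098
clip 102 [ 0.4466 -0.2787  0.0239]
tab 65 [ 0.4454 -0.2768  0.034 ] [ 0.4331 -0.2842  0.0203] [ 0.4563 -0.2705  0.0423] ext
low 31 [ 0.4489 -0.2832  0.0041]
scene desk z 
0.07 0.076 791 med [ 0.6178 -0.0231  0.0733] circ [0.5694 0.008 ] 0.0977
0.12 0.14 130 med [ 0.6143 -0.0315  0.1221] circ [0.5757 0.0176] 0.0849
0.152 0.178 699 med [0.5797 0.0132 0.1695] circ [0.5733 0.0188] 0.0779
0.178 0.2 10 med [0.5727 0.019  0.1783] circ [0.5759 0.0179] 0.0097
clip 66 [ 0.447  -0.279   0.0271]
tab 49 [ 0.4472 -0.2807  0.0349] [ 0.4318 -0.2866  0.0262] [ 0.4585 -0.2731  0.0393] ext
low 17 [ 0.4464 -0.2742  0.0044]
```

View pics/z1.png

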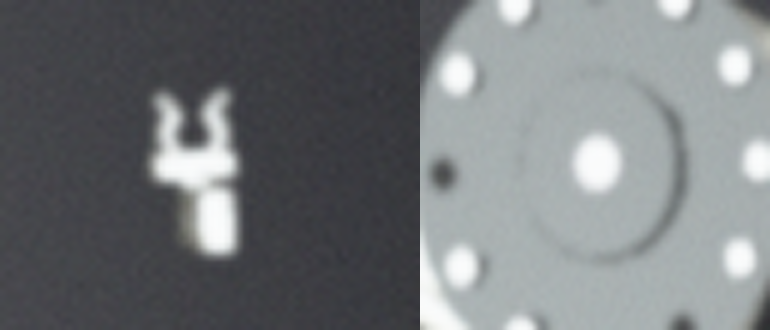

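The spindle sits at about (0.572, 0.021). The hub face reads 0.171 m, so the carousel is about 20 mm high. The clip mouth points roughly along +x. I'll straddle the spindle head with the fingers 3 cm open and press.

Request:
move_arm(series=[{"tx":34.7,"ty":-61.5,"tz":1,"az":0.34,"grip":3.2},{"tx":34.7,"ty":-61.5,"tz":1,"az":0.34,"grip":3.2},{"tx":34.7,"ty":-61.5,"tz":1,"az":0.34,"grip":3.2},{"tx":34.7,"ty":-61.5,"tz":1,"az":0.34,"grip":3.2},{"tx":34.7,"ty":-61.5,"tz":1,"az":0.34,"grip":3.2}])

```text
schema error: expected keys tx, ty, tz, ax, ay, az, grip
```

Request:
move_arm(series=[{"tx":34.7,"ty":-61.5,"tz":1,"ax":0,"ay":0,"az":0.34,"grip":3.2},{"tx":34.7,"ty":-61.5,"tz":1,"ax":0,"ay":0,"az":0.34,"grip":3.2},{"tx":34.7,"ty":-61.5,"tz":1,"ax":0,"ay":0,"az":0.34,"grip":3.2},{"tx":34.7,"ty":-61.5,"tz":1,"ax":0,"ay":0,"az":0.34,"grip":3.2},{"tx":34.7,"ty":-61.5,"tz":1,"ax":0,"ay":0,"az":0.34,"grip":3.2}])

```text
time: 0.6
eef_pos: [0.3488, 0.4165, 0.2418]
ee_rot: [[-1.0, 0.0, -0.0], [0.0, 1.0, -0.001], [0.0, -0.001, -1.0]]
contact_force: [0.4, 0.1, -0.5]
grip_width: 0.0501
```

Request:
move_arm(series=[{"tx":22.3,"ty":-39.6,"tz":0,"ax":0,"ay":0,"az":0,"grip":3.2},{"tx":22.3,"ty":-39.6,"tz":0,"ax":0,"ay":0,"az":0,"grip":3.2},{"tx":22.3,"ty":-39.6,"tz":0,"ax":0,"ay":0,"az":0,"grip":3.2},{"tx":22.3,"ty":-39.6,"tz":0,"ax":0,"ay":0,"az":0,"grip":3.2},{"tx":22.3,"ty":-39.6,"tz":0,"ax":0,"ay":0,"az":0,"grip":3.2}])

```text
time: 1.1
eef_pos: [0.4714, 0.1987, 0.242]
ee_rot: [[-1.0, 0.001, -0.0], [0.001, 1.0, 0.0], [0.0, 0.0, -1.0]]
contact_force: [1.0, -0.6, 0.3]
grip_width: 0.032
```

Request:
move_arm(series=[{"tx":10,"ty":-17.8,"tz":0,"ax":0,"ay":0,"az":0,"grip":3.2},{"tx":10,"ty":-17.8,"tz":0,"ax":0,"ay":0,"az":0,"grip":3.2},{"tx":10,"ty":-17.8,"tz":0,"ax":0,"ay":0,"az":0,"grip":3.2},{"tx":10,"ty":-17.8,"tz":0,"ax":0,"ay":0,"az":0,"grip":3.2},{"tx":10,"ty":-17.8,"tz":0,"ax":0,"ay":0,"az":0,"grip":3.2}])

```text
time: 1.6
eef_pos: [0.5729, 0.0178, 0.2417]
ee_rot: [[-1.0, 0.006, 0.0], [0.006, 1.0, -0.002], [-0.0, -0.002, -1.0]]
contact_force: [-0.8, 0.3, -0.1]
grip_width: 0.0315
```

```bash
python3 - <<'E'
from h import *
s=sense(); p,d=shot('wrist','w1'); print(s['time'],s['eef_pos'],s['contact_force'],s['grip_width']); print(eyes.camera_model('wrist'))
np.save('pics/w1pose.npy',np.c_[s['ee_rot'],s['eef_pos']])
E
```

```text
1.6 [0.57291179 0.01781009 0.2417195 ] [-0.75510459  0.281239   -0.0722642 ] 0.03150493593002975
{'fx': 325.19226210127806, 'fy': 325.19226210127806, 'cx': 270.9982354436287, 'cy': 210.11074517671724, 'tool_from_camera': array([[-5.58471875e-04, -9.50319457e-01, -3.11275790e-01,
         8.08165555e-02],
       [ 9.99999731e-01, -3.82768821e-04, -6.25551593e-04,
         1.53843889e-03],
       [ 4.75327183e-04, -3.11276056e-01,  9.50319415e-01,
        -1.47408691e-01],
       [ 0.00000000e+00,  0.00000000e+00,  0.00000000e+00,
         1.00000000e+00]])}
```

View pics/w1.png

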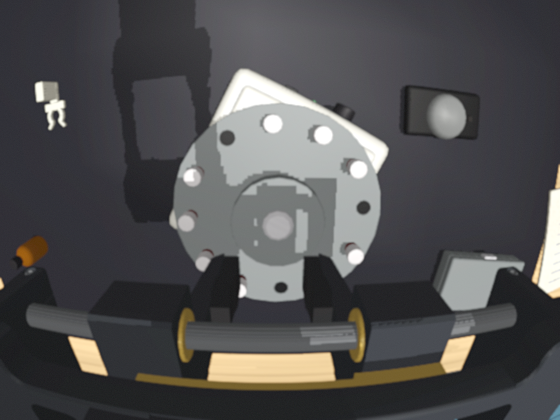

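The wrist view shows the spindle head at (278,226), the hub around it, and the clip at (50,100). Now for the head and hub in world coordinates from this view.

```bash
cat >> h.py <<'E'
def wcloud(d,T):
    m=eyes.camera_model('wrist'); v,u=np.indices(d.shape); x=u-m['cx'];y=v-m['cy']; r=np.hypot(x,y)+1e-9
    t=np.tan(r/m['fx']); P=np.stack([x/r*t*d,y/r*t*d,d],-1); M=np.array(m['tool_from_camera'])
    return (P@M[:3,:3].T+M[:3,3])@T[:,:3].T+T[:,3]
E
python3 - <<'E'
from h import *
d=np.load('pics/w1.npy');T=np.load('pics/w1pose.npy');C=wcloud(d,T);W=C.reshape(-1,3)
print(C[226,278],C[195,278],C[240,250])
v,u=np.indices(d.shape); w=(np.hypot(u-278,v-226)<45).ravel()
h=W[w&(abs(W[:,2]-C[226,278,2])<.0025)&(np.hypot(*(W[:,:2]-C[226,278,:2]).T)<.014)]
c,r=cv2.minEnclosingCircle(h[:,:2].astype(np.float32));print('head',h.mean(0),c,r)
g=W[(np.hypot(W[:,0]-.572,W[:,1]-.021)<.034)&(np.hypot(W[:,0]-.572,W[:,1]-.021)>.014)&w];print('hub z',np.percentile(g[:,2],[10,50,90]))
im=cv2.imread('pics/w1.png'); 
s=W[((u<100)&(v>60)&(v<150)).ravel()&(im.reshape(-1,3).min(1)>110)]
for n,k in(('tab',s[s[:,2]>.03]),('low',s[s[:,2]<.012])):
    q,R=cv2.minEnclosingCircle(k[:,:2].astype(np.float32)); print(n,len(k),k.mean(0),cv2.minAreaRect(k[:,:2].astype(np.float32)*1000))
print(sense()['eef_pos'])
E
```

```text
[0.5728147  0.02394224 0.17829176] [0.55197954 0.02403254 0.17301157] [0.58560336 0.00377954 0.17302832]
head [0.57266654 0.02364176 0.17810395] (0.5735921859741211, 0.02364138886332512) 0.01117496844381094
hub z [0.17266612 0.17345721 0.17425842]
tab 183 [ 0.44737531 -0.27031673  0.0399521 ] ((462.9791259765625, -130.15916442871094), (305.11053466796875, 24.689329147338867), 83.67547607421875)
low 510 [ 0.46955604 -0.27613998  0.00582021] ((461.21063232421875, -283.60626220703125), (84.18017578125, 47.046756744384766), 23.530364990234375)
[0.57196138 0.01962942 0.24153066]
```

Request:
move_arm(series=[{"tx":0.1,"ty":0.25,"tz":-2,"ax":0,"ay":0,"az":0,"grip":3.2},{"tx":0.1,"ty":0.25,"tz":-4,"ax":0,"ay":0,"az":0,"grip":3.2},{"tx":0.1,"ty":0.25,"tz":-5.5,"ax":0,"ay":0,"az":0,"grip":3.2},{"tx":0.1,"ty":0.25,"tz":-6.2,"ax":0,"ay":0,"az":0,"grip":3.2},{"tx":0.1,"ty":0.25,"tz":-6.2,"ax":0,"ay":0,"az":0,"grip":3.2}])

```text
time: 2.15
eef_pos: [0.5708, 0.0259, 0.1788]
ee_rot: [[-1.0, -0.0, -0.003], [-0.0, 1.0, 0.0], [0.003, 0.0, -1.0]]
contact_force: [0.6, 0.9, -0.4]
grip_width: 0.0317
```

Request:
move_arm(series=[{"tx":0,"ty":0,"tz":-0.15,"ax":0,"ay":0,"az":0,"grip":3.2},{"tx":0,"ty":0,"tz":-0.3,"ax":0,"ay":0,"az":0,"grip":3.2},{"tx":0,"ty":0,"tz":-0.45,"ax":0,"ay":0,"az":0,"grip":3.2},{"tx":0,"ty":0,"tz":-0.6,"ax":0,"ay":0,"az":0,"grip":3.2},{"tx":0,"ty":0,"tz":-0.8,"ax":0,"ay":0,"az":0,"grip":3.2}])

```text
time: 2.65
eef_pos: [0.5724, 0.0251, 0.1725]
ee_rot: [[-1.0, 0.001, 0.001], [0.001, 1.0, 0.0], [-0.001, 0.0, -1.0]]
contact_force: [-0.3, 0.2, 0.1]
grip_width: 0.0316
```

Request:
move_arm(series=[{"tx":0,"ty":0,"tz":-0.15,"ax":0,"ay":0,"az":0,"grip":3.2},{"tx":0,"ty":0,"tz":-0.3,"ax":0,"ay":0,"az":0,"grip":3.2},{"tx":0,"ty":0,"tz":-0.45,"ax":0,"ay":0,"az":0,"grip":3.2},{"tx":0,"ty":0,"tz":-0.6,"ax":0,"ay":0,"az":0,"grip":3.2},{"tx":0,"ty":0,"tz":-0.8,"ax":0,"ay":0,"az":0,"grip":3.2}])

```text
time: 3.15
eef_pos: [0.573, 0.0251, 0.1656]
ee_rot: [[-1.0, 0.001, 0.002], [0.001, 1.0, 0.0], [-0.002, 0.0, -1.0]]
contact_force: [-0.3, -0.3, 6.5]
grip_width: 0.0319
```

Request:
move_arm(series=[{"tx":0,"ty":0,"tz":-0.15,"ax":0,"ay":0,"az":0,"grip":3.2},{"tx":0,"ty":0,"tz":-0.3,"ax":0,"ay":0,"az":0,"grip":3.2},{"tx":0,"ty":0,"tz":-0.45,"ax":0,"ay":0,"az":0,"grip":3.2},{"tx":0,"ty":0,"tz":-0.6,"ax":0,"ay":0,"az":0,"grip":3.2},{"tx":0,"ty":0,"tz":-0.75,"ax":0,"ay":0,"az":0,"grip":3.2}])

```text
time: 3.65
eef_pos: [0.5729, 0.0251, 0.158]
ee_rot: [[-1.0, 0.001, 0.002], [0.001, 1.0, 0.0], [-0.002, 0.0, -1.0]]
contact_force: [-1.2, -0.8, 5.4]
grip_width: 0.0317
```

Request:
move_arm(series=[{"tx":0,"ty":0,"tz":-0.12,"ax":0,"ay":0,"az":0,"grip":3.2},{"tx":0,"ty":0,"tz":-0.24,"ax":0,"ay":0,"az":0,"grip":3.2},{"tx":0,"ty":0,"tz":-0.36,"ax":0,"ay":0,"az":0,"grip":3.2},{"tx":0,"ty":0,"tz":-0.46,"ax":0,"ay":0,"az":0,"grip":3.2},{"tx":0,"ty":0,"tz":-0.5,"ax":0,"ay":0,"az":0,"grip":3.2}])

```text
time: 4.15
eef_pos: [0.5729, 0.025, 0.1529]
ee_rot: [[-1.0, 0.001, 0.002], [0.001, 1.0, -0.0], [-0.002, -0.0, -1.0]]
contact_force: [-0.3, -0.5, 4.8]
grip_width: 0.0318
```

Continue slowly until the stop shows as a force rise.

Request:
move_arm(series=[{"tx":0,"ty":0,"tz":-0.08,"ax":0,"ay":0,"az":0,"grip":3.2},{"tx":0,"ty":0,"tz":-0.16,"ax":0,"ay":0,"az":0,"grip":3.2},{"tx":0,"ty":0,"tz":-0.2,"ax":0,"ay":0,"az":0,"grip":3.2}])

```text
time: 4.45
eef_pos: [0.5729, 0.0251, 0.1509]
ee_rot: [[-1.0, 0.001, 0.002], [0.001, 1.0, -0.0], [-0.002, -0.0, -1.0]]
contact_force: [-1.4, -1.1, 6.1]
grip_width: 0.0319
```

Request:
move_arm(series=[{"tx":0,"ty":0,"tz":-0.06,"ax":0,"ay":0,"az":0,"grip":3.2},{"tx":0,"ty":0,"tz":-0.1,"ax":0,"ay":0,"az":0,"grip":3.2}])

```text
time: 4.65
eef_pos: [0.5731, 0.0251, 0.1503]
ee_rot: [[-1.0, 0.001, 0.002], [0.001, 1.0, -0.0], [-0.002, -0.0, -1.0]]
contact_force: [-1.9, -0.5, 8.5]
grip_width: 0.0317
```

Request:
move_arm(series=[{"tx":0,"ty":0,"tz":-0.05,"ax":0,"ay":0,"az":0,"grip":3.2},{"tx":0,"ty":0,"tz":-0.1,"ax":0,"ay":0,"az":0,"grip":3.2},{"tx":0,"ty":0,"tz":-0.1,"ax":0,"ay":0,"az":0,"grip":3.2}])

```text
time: 4.95
eef_pos: [0.5737, 0.0251, 0.1503]
ee_rot: [[-1.0, 0.001, 0.004], [0.001, 1.0, -0.0], [-0.004, -0.0, -1.0]]
contact_force: [-1.6, 0.5, 9.7]
grip_width: 0.0317
```

Request:
move_arm(series=[{"tx":0,"ty":0,"tz":-0.1,"ax":0,"ay":0,"az":0,"grip":3.2},{"tx":0,"ty":0,"tz":-0.2,"ax":0,"ay":0,"az":0,"grip":3.2},{"tx":0,"ty":0,"tz":-0.2,"ax":0,"ay":0,"az":0,"grip":3.2}])

```text
time: 5.25
eef_pos: [0.5747, 0.0251, 0.1502]
ee_rot: [[-1.0, 0.001, 0.006], [0.001, 1.0, -0.0], [-0.006, -0.0, -1.0]]
contact_force: [-3.8, 1.2, 16.7]
grip_width: 0.032
```

Home: z holds at 0.150 while the force climbs to 17 N. Lifting off and moving to the clip.

Request:
move_arm(series=[{"tx":0,"ty":0,"tz":5,"ax":0,"ay":0,"az":0,"grip":3.2},{"tx":0,"ty":0,"tz":9,"ax":0,"ay":0,"az":0,"grip":3.2},{"tx":-2,"ty":-4.5,"tz":9,"ax":0,"ay":0,"az":0,"grip":6},{"tx":-4,"ty":-9,"tz":9,"ax":0,"ay":0,"az":0,"grip":6},{"tx":-6,"ty":-13.5,"tz":9,"ax":0,"ay":0,"az":0,"grip":6}])

```text
time: 5.75
eef_pos: [0.5116, -0.1109, 0.2362]
ee_rot: [[-1.0, -0.001, 0.001], [-0.001, 1.0, -0.0], [-0.001, -0.0, -1.0]]
contact_force: [0.3, 0.3, 0.0]
grip_width: 0.0537
```

Request:
move_arm(series=[{"tx":-2,"ty":-4.5,"tz":0,"ax":0,"ay":0,"az":0,"grip":6},{"tx":-4,"ty":-9,"tz":0,"ax":0,"ay":0,"az":0,"grip":6},{"tx":-6,"ty":-13,"tz":-2,"ax":0,"ay":0,"az":0,"grip":6},{"tx":-6.7,"ty":-16.9,"tz":-5,"ax":0,"ay":0,"az":0,"grip":6},{"tx":-6.7,"ty":-16.9,"tz":-9,"ax":0,"ay":0,"az":0,"grip":6}])

```text
time: 6.25
eef_pos: [0.4456, -0.2843, 0.1472]
ee_rot: [[-1.0, 0.005, 0.005], [0.005, 1.0, -0.005], [-0.005, -0.005, -1.0]]
contact_force: [0.4, 0.2, -1.1]
grip_width: 0.0602
```

Request:
move_arm(series=[{"tx":0,"ty":0,"tz":-2,"ax":0,"ay":0,"az":0,"grip":6},{"tx":0,"ty":0,"tz":-4,"ax":0,"ay":0,"az":0,"grip":6},{"tx":0,"ty":0,"tz":-4,"ax":0,"ay":0,"az":0,"grip":6}])

```text
time: 6.55
eef_pos: [0.4425, -0.2775, 0.1023]
ee_rot: [[-1.0, 0.001, -0.006], [0.001, 1.0, 0.004], [0.006, 0.004, -1.0]]
contact_force: [-0.0, 0.7, 0.1]
grip_width: 0.0602
```

```bash
python3 - <<'E'
from h import *
s=sense(); p,d=shot('wrist','w2'); T=np.c_[s['ee_rot'],s['eef_pos']];np.save('pics/w2pose.npy',T); print(s['time'],s['eef_pos'],s['contact_force'],s['grip_width'])
C=wcloud(d,T); g=p.min(2)>130
m=g&(np.hypot(C[...,0]-.46,C[...,1]+.28)<.06)&(d>0)
S=C[m]
t=S[S[:,2]>.0335];l=S[(S[:,2]<.012)]
for k in(t,l): print(len(k),k.mean(0),cv2.minAreaRect(k[:,:2].astype(np.float32)*1000))
shot('top','top1')
d=np.load('pics/top1.npy');C=cloud('top',d).reshape(-1,3);R=np.hypot(C[:,0]-.5725,C[:,1]-.022)
q=C[(R>.018)&(R<.03)]; print('hub z',np.median(q[:,2]),'head',np.median(C[R<.007][:,2]))
E
```

```text
6.55 [ 0.44252365 -0.27745488  0.10228415] [-0.01275642  0.71663128  0.09812346] 0.060245065690871985
773 [ 0.43977614 -0.26850665  0.073445  ] ((434.8293762207031, -266.0454406738281), (24.007984161376953, 56.00710678100586), 51.16769790649414)
676 [ 0.47806309 -0.27426669  0.00647602] ((478.5400390625, -274.55255126953125), (44.653507232666016, 33.85367202758789), 4.067394733428955)
hub z 0.15025666032696267 head 0.17757833162391617
```

View pics/w2.png

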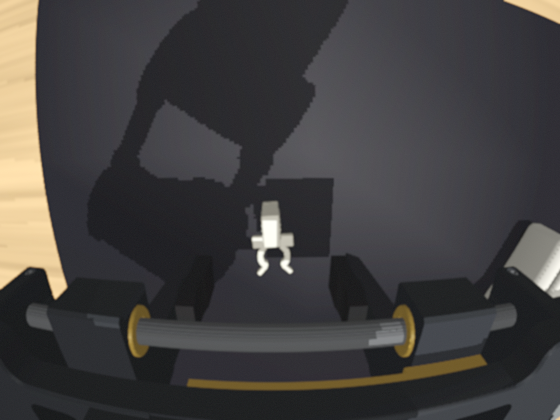

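The wrist view shows the tab at about (271,225) and the jaws near (275,268), with the clip between the open fingers. The hub face now reads 0.1503, which confirms the carousel is home. Next I'll refine the clip's yaw.

```bash
python3 - <<'E'
from h import *
d=np.load('pics/w2.npy');T=np.load('pics/w2pose.npy');C=wcloud(d,T);p=cv2.imread('pics/w2.png')
v,u=np.indices(d.shape);b=(u>245)&(u<300)&(v>195)&(v<280)&(p.min(2)>110)
S=C[b]; print(np.percentile(S[:,2],[1,10,30,50,70,90,99]).round(4))
for lo,hi in((-.005,.010),(.012,.03),(.033,.045)):
    k=S[(S[:,2]>lo)&(S[:,2]<hi)]; print(lo,len(k),k.mean(0).round(4),k.min(0).round(4),k.max(0).round(4),cv2.minAreaRect(k[:,:2].astype(np.float32)*1000))
k=S[(S[:,2]<.010)]
for a in range(0,5):
    q=k[(k[:,0]>.456+.009*a)&(k[:,0]<.465+.009*a)]; print(q[:,0].mean().round(4),(q[:,1].min()+q[:,1].max())/2,np.ptp(q[:,1]))
print(sense()['eef_pos'])
E
```

```text
[0.0012 0.004  0.0073 0.0088 0.0369 0.0378 0.0387]
-0.005 777 [ 0.4763 -0.2743  0.0062] [ 0.4347 -0.2923  0.0007] [ 0.5019 -0.2575  0.0097] ((467.8483581542969, -275.0794677734375), (66.30347442626953, 34.42552185058594), 4.616908073425293)
0.012 113 [ 0.4353 -0.2767  0.022 ] [ 0.4343 -0.283   0.0122] [ 0.4495 -0.2692  0.0298] ((442.3629150390625, -276.520263671875), (15.618375778198242, 13.132561683654785), 5.585092544555664)
0.033 608 [ 0.4459 -0.276   0.0373] [ 0.4345 -0.2829  0.0331] [ 0.4591 -0.2686  0.0394] ((446.77044677734375, -276.08197021484375), (24.279338836669922, 13.776030540466309), 4.559249401092529)
0.4632 -0.2750026617367562 0.03263611827140955
0.4693 -0.2750389581060746 0.03455244931738627
0.4783 -0.2740533477952186 0.02703306095160124
0.4875 -0.2740491680839465 0.027282511160103662
0.4954 -0.2727230359813394 0.030422103463006445
[ 0.4449107  -0.27874823  0.10563613]
```

Request:
move_arm(series=[{"tx":0.2,"ty":0.2,"tz":-2,"ax":0,"ay":0,"az":0.08,"grip":4},{"tx":0.2,"ty":0.2,"tz":-4,"ax":0,"ay":0,"az":0.08,"grip":4},{"tx":0.2,"ty":0.2,"tz":-5.5,"ax":0,"ay":0,"az":0.08,"grip":4},{"tx":0.2,"ty":0.2,"tz":-5.5,"ax":0,"ay":0,"az":0.08,"grip":4},{"tx":0.2,"ty":0.2,"tz":-5.5,"ax":0,"ay":0,"az":0.08,"grip":4}])

```text
time: 7.15
eef_pos: [0.4476, -0.2771, 0.0514]
ee_rot: [[-0.997, -0.079, 0.001], [-0.079, 0.997, -0.0], [-0.001, -0.0, -1.0]]
contact_force: [0.3, -0.0, 0.7]
grip_width: 0.0396
```

Request:
move_arm(series=[{"tx":0,"ty":0,"tz":0,"ax":0,"ay":0,"az":0,"grip":4},{"tx":0,"ty":0,"tz":0,"ax":0,"ay":0,"az":0,"grip":4}])

```text
time: 7.35
eef_pos: [0.448, -0.2775, 0.0519]
ee_rot: [[-0.997, -0.079, 0.002], [-0.079, 0.997, -0.001], [-0.002, -0.001, -1.0]]
contact_force: [0.1, -0.3, -0.0]
grip_width: 0.04
```

Request:
move_arm(series=[{"tx":-0.1,"ty":0.1,"tz":-2.5,"ax":0,"ay":0,"az":0,"grip":4},{"tx":-0.1,"ty":0.1,"tz":-3.8,"ax":0,"ay":0,"az":0,"grip":4},{"tx":-0.1,"ty":0.1,"tz":-4.2,"ax":0,"ay":0,"az":0,"grip":4},{"tx":-0.1,"ty":0.1,"tz":-4.2,"ax":0,"ay":0,"az":0,"grip":4},{"tx":-0.1,"ty":0.1,"tz":-4.2,"ax":0,"ay":0,"az":0,"grip":4}])

```text
time: 7.85
eef_pos: [0.4465, -0.2762, 0.0092]
ee_rot: [[-0.997, -0.079, 0.0], [-0.079, 0.997, -0.0], [-0.0, -0.0, -1.0]]
contact_force: [-1.1, 0.5, 0.0]
grip_width: 0.0397
```

Request:
move_arm(series=[{"tx":0,"ty":0,"tz":0,"ax":0,"ay":0,"az":0,"grip":0.6},{"tx":0,"ty":0,"tz":0,"ax":0,"ay":0,"az":0,"grip":0.6},{"tx":0,"ty":0,"tz":0,"ax":0,"ay":0,"az":0,"grip":0.6},{"tx":0,"ty":0,"tz":0,"ax":0,"ay":0,"az":0,"grip":0.6},{"tx":0,"ty":0,"tz":0,"ax":0,"ay":0,"az":0,"grip":0.6}], squeeze=40)

```text
time: 8.35
eef_pos: [0.4464, -0.276, 0.0091]
ee_rot: [[-0.997, -0.079, 0.001], [-0.079, 0.997, -0.0], [-0.0, -0.0, -1.0]]
contact_force: [0.0, 0.1, 2.2]
grip_width: 0.0114
```

Request:
move_arm(series=[{"tx":0,"ty":0,"tz":5,"ax":0,"ay":0,"az":0,"grip":0.6},{"tx":0,"ty":0,"tz":10,"ax":0,"ay":0,"az":-0.08,"grip":0.6},{"tx":0,"ty":0,"tz":15,"ax":0,"ay":0,"az":-0.08,"grip":0.6},{"tx":0,"ty":3,"tz":19,"ax":0,"ay":0,"az":-0.08,"grip":0.6},{"tx":0,"ty":7.5,"tz":19,"ax":0,"ay":0,"az":-0.08,"grip":0.6}])

```text
time: 8.85
eef_pos: [0.4505, -0.2038, 0.2064]
ee_rot: [[-1.0, 0.004, 0.012], [0.004, 1.0, -0.007], [-0.012, -0.007, -1.0]]
contact_force: [0.4, 0.3, 0.2]
grip_width: 0.0118
```

Request:
move_arm(series=[{"tx":1,"ty":4.5,"tz":0,"ax":0,"ay":0,"az":0,"grip":0.6},{"tx":2,"ty":9,"tz":0,"ax":0,"ay":0,"az":0,"grip":0.6},{"tx":3,"ty":13.5,"tz":0,"ax":0,"ay":0,"az":0,"grip":0.6},{"tx":4,"ty":18,"tz":0,"ax":0,"ay":0,"az":0,"grip":0.6},{"tx":5,"ty":21,"tz":0,"ax":0,"ay":0,"az":0,"grip":0.6}])

```text
time: 9.35
eef_pos: [0.4959, 0.0118, 0.1988]
ee_rot: [[-1.0, -0.001, 0.0], [-0.001, 1.0, 0.001], [-0.0, 0.001, -1.0]]
contact_force: [-0.4, -1.5, -0.2]
grip_width: 0.0117
```

Request:
move_arm(series=[{"tx":0.5,"ty":1.3,"tz":0,"ax":0,"ay":0,"az":0,"grip":0.6},{"tx":0.5,"ty":1.3,"tz":0,"ax":0,"ay":0,"az":0,"grip":0.6},{"tx":0.5,"ty":1.3,"tz":0,"ax":0,"ay":0,"az":0,"grip":0.6},{"tx":0.5,"ty":1.3,"tz":0,"ax":0,"ay":0,"az":0,"grip":0.6},{"tx":0.5,"ty":1.3,"tz":0,"ax":0,"ay":0,"az":0,"grip":0.6}])

```text
time: 9.85
eef_pos: [0.5008, 0.0208, 0.1986]
ee_rot: [[-1.0, 0.003, -0.0], [0.003, 1.0, -0.0], [0.0, -0.0, -1.0]]
contact_force: [-0.6, 0.3, -0.5]
grip_width: 0.0118
```

```bash
python3 - <<'E'
from h import *
s=sense(); p,d=shot('wrist','w3'); T=np.c_[s['ee_rot'],s['eef_pos']];np.save('pics/w3pose.npy',T); print(s['time'],s['eef_pos'],s['ee_rot'].round(4).tolist(),s['contact_force'],s['grip_width'])
cv2.imwrite('pics/w3c.png',cv2.resize(p[180:400,180:380,::-1],None,fx=2.7,fy=2.7))
E
```

```text
9.85 [0.50084102 0.02079851 0.19864933] [[-1.0, 0.0027, -0.0003], [0.0027, 1.0, -0.0003], [0.0003, -0.0003, -1.0]] [-0.59057789  0.32612725 -0.47400233] 0.011791850074591164
```

View pics/w3c.png

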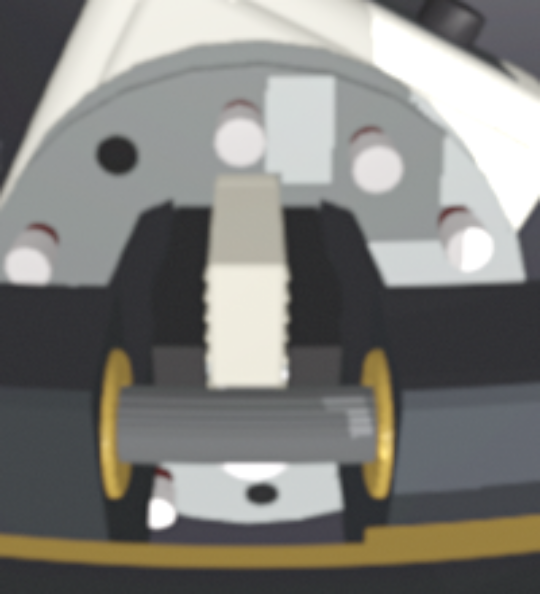

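The wrist view shows the tab held straight between the pads (crop x 205–290), but the gripper linkage hides the C. I'll check the C against the spindle from the scene and top cameras.

```bash
python3 - <<'E'
from h import *
a,da=shot('scene','sc1'); b,db=shot('top','top2'); s=sense(); print(s['eef_pos'])
cv2.imwrite('pics/s1c.png',np.hstack([cv2.resize(a[150:230,235:325,::-1],None,fx=4.4,fy=5,interpolation=2),cv2.resize(b[174:254,220:310,::-1],None,fx=4.4,fy=5,interpolation=2)]))
for n,d,p in(('scene',da,a),('top',db,b)):
    C=cloud(n,d); W=C.reshape(-1,3); g=p.reshape(-1,3).min(1)
    R=np.hypot(W[:,0]-.573,W[:,1]-.0215)
    h=W[(R<.016)&(W[:,2]>.17)&(W[:,2]<.185)]; print(n,'head',len(h),h.mean(0),[ (h[:,i].min()+h[:,i].max())/2 for i in(0,1)])
    k=(W[:,0]>.515)&(W[:,0]<.558)&(abs(W[:,1]-.021)<.025)&(W[:,2]>.18)&(W[:,2]<.206)
    q=W[k]; print('C',len(q),q.mean(0) if len(q) else '',q.min(0),q.max(0))
E
```

```text
[0.5010043  0.02125707 0.19877835]
scene head 50 [0.57541387 0.01721526 0.17548247] [np.float64(0.5749844241189976), np.float64(0.01954299864695358)]
C 91 [0.53067418 0.01744709 0.19445659] [0.51586899 0.00218912 0.18660713] [0.55114497 0.0358489  0.19898066]
top head 81 [0.57141414 0.02134537 0.17675993] [np.float64(0.5711362699637401), np.float64(0.02130862405833637)]Traceback (most recent call last):
  File "<stdin>", line 9, in <module>
    return umr_minimum(a, axis, None, out, keepdims, initial, where)
ValueError: zero-size array to reduction operation minimum which has no identity
```

View pics/s1c.png

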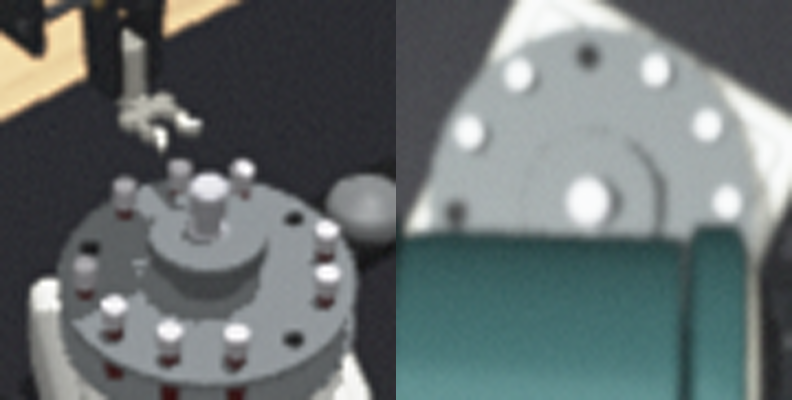

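Scene view: the C (crop x≈160, y≈115) is level and points at the spindle head (crop x≈208, y≈190). The same camera puts the C's midline at y 0.019 and the head at 0.0195, so they are aligned within about 1 mm. Lowering it behind the head onto the hub.

Request:
move_arm(series=[{"tx":0.4,"ty":0.05,"tz":-1.2,"ax":0,"ay":0,"az":0,"grip":0.6},{"tx":0.4,"ty":0.05,"tz":-2.4,"ax":0,"ay":0,"az":0,"grip":0.6},{"tx":0.4,"ty":0.05,"tz":-3.3,"ax":0,"ay":0,"az":0,"grip":0.6},{"tx":0.4,"ty":0.05,"tz":-3.7,"ax":0,"ay":0,"az":0,"grip":0.6},{"tx":0.4,"ty":0.05,"tz":-3.7,"ax":0,"ay":0,"az":0,"grip":0.6}])

```text
time: 10.5
eef_pos: [0.5042, 0.0227, 0.1603]
ee_rot: [[-1.0, 0.001, -0.003], [0.001, 1.0, -0.0], [0.003, -0.0, -1.0]]
contact_force: [0.3, -0.6, 0.5]
grip_width: 0.0117
```

Request:
move_arm(series=[{"tx":0,"ty":0,"tz":0,"ax":0,"ay":0,"az":0,"grip":0.6},{"tx":0,"ty":0,"tz":0,"ax":0,"ay":0,"az":0,"grip":0.6}])

```text
time: 10.7
eef_pos: [0.5055, 0.0227, 0.1622]
ee_rot: [[-1.0, 0.001, 0.001], [0.001, 1.0, -0.0], [-0.001, -0.0, -1.0]]
contact_force: [-0.3, -0.1, -0.8]
grip_width: 0.0113
```

Request:
move_arm(series=[{"tx":0,"ty":-0.05,"tz":-0.15,"ax":0,"ay":0,"az":0,"grip":0.6},{"tx":0,"ty":-0.05,"tz":-0.25,"ax":0,"ay":0,"az":0,"grip":0.6},{"tx":0,"ty":-0.05,"tz":-0.25,"ax":0,"ay":0,"az":0,"grip":0.6}])

```text
time: 11.0
eef_pos: [0.5051, 0.0221, 0.1593]
ee_rot: [[-1.0, 0.001, 0.0], [0.001, 1.0, 0.0], [-0.0, 0.0, -1.0]]
contact_force: [0.1, 0.5, -0.2]
grip_width: 0.0119
```

Request:
move_arm(series=[{"tx":0,"ty":0,"tz":-0.05,"ax":0,"ay":0,"az":0,"grip":0.6},{"tx":0,"ty":0,"tz":-0.1,"ax":0,"ay":0,"az":0,"grip":0.6},{"tx":0,"ty":0,"tz":-0.1,"ax":0,"ay":0,"az":0,"grip":0.6}])

```text
time: 11.3
eef_pos: [0.5056, 0.0221, 0.1588]
ee_rot: [[-1.0, 0.001, 0.001], [0.001, 1.0, -0.0], [-0.001, -0.0, -1.0]]
contact_force: [-0.5, -0.2, 2.3]
grip_width: 0.0117
```

Request:
move_arm(series=[{"tx":0.3,"ty":0,"tz":0.03,"ax":0,"ay":0,"az":0,"grip":0.6},{"tx":0.6,"ty":0,"tz":0.03,"ax":0,"ay":0,"az":0,"grip":0.6},{"tx":0.9,"ty":0,"tz":0.03,"ax":0,"ay":0,"az":0,"grip":0.6},{"tx":1.2,"ty":0,"tz":0.03,"ax":0,"ay":0,"az":0,"grip":0.6},{"tx":1.5,"ty":0,"tz":0.03,"ax":0,"ay":0,"az":0,"grip":0.6}])

```text
time: 11.8
eef_pos: [0.5199, 0.0221, 0.1589]
ee_rot: [[-1.0, 0.001, -0.001], [0.001, 1.0, -0.0], [0.001, -0.0, -1.0]]
contact_force: [-4.7, -0.0, 7.5]
grip_width: 0.0118
```

Request:
move_arm(series=[{"tx":0.15,"ty":0,"tz":0,"ax":0,"ay":0,"az":0,"grip":0.6},{"tx":0.3,"ty":0,"tz":0,"ax":0,"ay":0,"az":0,"grip":0.6},{"tx":0.45,"ty":0,"tz":0,"ax":0,"ay":0,"az":0,"grip":0.6}])

```text
time: 12.1
eef_pos: [0.5243, 0.0221, 0.1589]
ee_rot: [[-1.0, 0.001, -0.002], [0.001, 1.0, -0.0], [0.002, -0.0, -1.0]]
contact_force: [-5.2, 0.6, 7.3]
grip_width: 0.0119
```

Too much downward force (7 N) and drag. I'll ease up before continuing.

Request:
move_arm(series=[{"tx":0,"ty":0,"tz":0.06,"ax":0,"ay":0,"az":0,"grip":0.6},{"tx":0,"ty":0,"tz":0.06,"ax":0,"ay":0,"az":0,"grip":0.6}])

```text
time: 12.3
eef_pos: [0.5248, 0.0221, 0.159]
ee_rot: [[-1.0, 0.001, -0.0], [0.001, 1.0, -0.0], [0.0, -0.0, -1.0]]
contact_force: [-1.0, 0.0, 1.9]
grip_width: 0.0116
```

Request:
move_arm(series=[{"tx":0.12,"ty":0,"tz":0,"ax":0,"ay":0,"az":0,"grip":0.6},{"tx":0.24,"ty":0,"tz":0,"ax":0,"ay":0,"az":0,"grip":0.6},{"tx":0.36,"ty":0,"tz":0,"ax":0,"ay":0,"az":0,"grip":0.6},{"tx":0.48,"ty":0,"tz":0,"ax":0,"ay":0,"az":0,"grip":0.6}])

```text
time: 12.7
eef_pos: [0.5281, 0.0221, 0.1591]
ee_rot: [[-1.0, 0.001, -0.003], [0.001, 1.0, -0.0], [0.003, -0.0, -1.0]]
contact_force: [-7.3, -0.5, 7.7]
grip_width: 0.0117
```

Request:
move_arm(series=[{"tx":0.12,"ty":0,"tz":0,"ax":0,"ay":0,"az":0,"grip":0.6},{"tx":0.24,"ty":0,"tz":0,"ax":0,"ay":0,"az":0,"grip":0.6},{"tx":0.36,"ty":0,"tz":0,"ax":0,"ay":0,"az":0,"grip":0.6}])

```text
time: 13.0
eef_pos: [0.5307, 0.0222, 0.1591]
ee_rot: [[-1.0, 0.001, -0.006], [0.001, 1.0, -0.0], [0.006, -0.0, -1.0]]
contact_force: [-10.7, 0.2, 10.6]
grip_width: 0.0115
```

The vertical load is rising along with the push, so the nose is being pressed in. I'll raise it a little and tilt the nose up slightly to relieve it.

Request:
move_arm(series=[{"tx":0,"ty":0,"tz":0.06,"ax":0,"ay":-0.008,"az":0,"grip":0.6},{"tx":0,"ty":0,"tz":0.06,"ax":0,"ay":-0.008,"az":0,"grip":0.6}])

```text
time: 13.2
eef_pos: [0.5306, 0.0223, 0.159]
ee_rot: [[-1.0, 0.001, 0.003], [0.001, 1.0, 0.0], [-0.003, 0.0, -1.0]]
contact_force: [-7.9, 0.1, 5.6]
grip_width: 0.0117
```

Request:
move_arm(series=[{"tx":0.12,"ty":0,"tz":0.02,"ax":0,"ay":-0.003,"az":0,"grip":0.6},{"tx":0.24,"ty":0,"tz":0.04,"ax":0,"ay":-0.006,"az":0,"grip":0.6},{"tx":0.36,"ty":0,"tz":0.06,"ax":0,"ay":-0.009,"az":0,"grip":0.6}])

```text
time: 13.5
eef_pos: [0.5326, 0.0223, 0.159]
ee_rot: [[-1.0, 0.001, 0.008], [0.001, 1.0, 0.0], [-0.008, 0.0, -1.0]]
contact_force: [-11.8, 0.2, 7.0]
grip_width: 0.0114
```

Request:
move_arm(series=[{"tx":0.12,"ty":0,"tz":0.02,"ax":0,"ay":-0.002,"az":0,"grip":0.6},{"tx":0.24,"ty":0,"tz":0.04,"ax":0,"ay":-0.004,"az":0,"grip":0.6}])

```text
time: 13.7
eef_pos: [0.5347, 0.0223, 0.1589]
ee_rot: [[-1.0, 0.001, 0.011], [0.001, 1.0, 0.0], [-0.011, 0.0, -1.0]]
contact_force: [-10.5, 0.2, 5.1]
grip_width: 0.0118
```

Request:
move_arm(series=[{"tx":0.12,"ty":0,"tz":0.01,"ax":0,"ay":-0.002,"az":0,"grip":0.6},{"tx":0.24,"ty":0,"tz":0.02,"ax":0,"ay":-0.003,"az":0,"grip":0.6}])

```text
time: 13.9
eef_pos: [0.5369, 0.0223, 0.1589]
ee_rot: [[-1.0, 0.001, 0.014], [0.001, 1.0, 0.0], [-0.014, 0.0, -1.0]]
contact_force: [-11.6, 0.1, 6.2]
grip_width: 0.0117
```

Request:
move_arm(series=[{"tx":0.12,"ty":0,"tz":0.01,"ax":0,"ay":-0.002,"az":0,"grip":0.6},{"tx":0.24,"ty":0,"tz":0.02,"ax":0,"ay":-0.003,"az":0,"grip":0.6}])

```text
time: 14.1
eef_pos: [0.5401, 0.0223, 0.159]
ee_rot: [[-1.0, 0.001, 0.018], [0.001, 1.0, 0.0], [-0.018, 0.0, -1.0]]
contact_force: [-5.9, -0.3, 1.3]
grip_width: 0.0117
```

The force fell sharply, so it may have snapped. I'll push a little more to confirm.

Request:
move_arm(series=[{"tx":0.1,"ty":0,"tz":0,"ax":0,"ay":0,"az":0,"grip":0.6},{"tx":0.2,"ty":0,"tz":0,"ax":0,"ay":0,"az":0,"grip":0.6},{"tx":0.2,"ty":0,"tz":0,"ax":0,"ay":0,"az":0,"grip":0.6}])

```text
time: 14.4
eef_pos: [0.5439, 0.0222, 0.1597]
ee_rot: [[-1.0, 0.001, 0.022], [0.001, 1.0, 0.0], [-0.022, 0.0, -1.0]]
contact_force: [-6.3, 0.1, -0.7]
grip_width: 0.012
```

Seat and the deflected spindle now coincide (≈0.577), so it looks snapped. I'll back off to the neutral position, level out, and check for pull resistance.

Request:
move_arm(series=[{"tx":-0.3,"ty":0,"tz":-0.05,"ax":0,"ay":0.012,"az":0,"grip":0.6},{"tx":-0.6,"ty":0,"tz":-0.06,"ax":0,"ay":0.02,"az":0,"grip":0.6},{"tx":-0.75,"ty":0,"tz":-0.06,"ax":0,"ay":0.02,"az":0,"grip":0.6},{"tx":-0.75,"ty":0,"tz":-0.06,"ax":0,"ay":0.02,"az":0,"grip":0.6}])

```text
time: 14.8
eef_pos: [0.5391, 0.0221, 0.161]
ee_rot: [[-1.0, 0.001, 0.009], [0.001, 1.0, -0.0], [-0.009, -0.0, -1.0]]
contact_force: [-0.7, 0.4, 0.2]
grip_width: 0.0114
```

Request:
move_arm(series=[{"tx":-0.1,"ty":0,"tz":-0.15,"ax":0,"ay":0.009,"az":0,"grip":0.6},{"tx":-0.3,"ty":0,"tz":-0.2,"ax":0,"ay":0.009,"az":0,"grip":0.6},{"tx":-0.3,"ty":0,"tz":-0.2,"ax":0,"ay":0.009,"az":0,"grip":0.6}])

```text
time: 15.1
eef_pos: [0.5362, 0.0222, 0.159]
ee_rot: [[-1.0, 0.001, 0.0], [0.001, 1.0, 0.0], [-0.0, 0.0, -1.0]]
contact_force: [2.5, 1.0, 0.3]
grip_width: 0.0116
```

The clip resists being pulled back: 2.5 N at 3 mm, matching the spindle's stiffness, so it is captured. Returning to neutral, releasing and lifting straight up.

Request:
move_arm(series=[{"tx":0.25,"ty":0,"tz":0,"ax":0,"ay":0,"az":0,"grip":0.6},{"tx":0.25,"ty":0,"tz":0,"ax":0,"ay":0,"az":0,"grip":0.6},{"tx":0.25,"ty":0,"tz":0,"ax":0,"ay":0,"az":0,"grip":4},{"tx":0.25,"ty":0,"tz":0,"ax":0,"ay":0,"az":0,"grip":4},{"tx":0.25,"ty":0,"tz":0,"ax":0,"ay":0,"az":0,"grip":4}])

```text
time: 15.6
eef_pos: [0.5374, 0.0221, 0.158]
ee_rot: [[-1.0, 0.001, -0.003], [0.001, 1.0, -0.0], [0.003, -0.0, -1.0]]
contact_force: [0.0, 0.0, -0.5]
grip_width: 0.0337
```

Request:
move_arm(series=[{"tx":0,"ty":0,"tz":1,"ax":0,"ay":0,"az":0,"grip":4},{"tx":0,"ty":0,"tz":4,"ax":0,"ay":0,"az":0,"grip":4},{"tx":0,"ty":0,"tz":8,"ax":0,"ay":0,"az":0,"grip":4},{"tx":-3,"ty":4,"tz":8,"ax":0,"ay":0,"az":0,"grip":4},{"tx":-6,"ty":8,"tz":8,"ax":0,"ay":0,"az":0,"grip":4}])

```text
time: 16.1
eef_pos: [0.479, 0.1024, 0.2414]
ee_rot: [[-1.0, 0.004, 0.003], [0.004, 1.0, 0.001], [-0.003, 0.001, -1.0]]
contact_force: [0.1, 1.1, -0.0]
grip_width: 0.04
```

Request:
move_arm(series=[{"tx":-1,"ty":5,"tz":0,"ax":0,"ay":0,"az":0,"grip":4},{"tx":-2,"ty":10,"tz":0,"ax":0,"ay":0,"az":0,"grip":4},{"tx":-3,"ty":14,"tz":0,"ax":0,"ay":0,"az":0,"grip":4},{"tx":-3,"ty":17,"tz":0,"ax":0,"ay":0,"az":0,"grip":4},{"tx":-3,"ty":17,"tz":0,"ax":0,"ay":0,"az":0,"grip":4}])

```text
time: 16.6
eef_pos: [0.4474, 0.2754, 0.2394]
ee_rot: [[-1.0, -0.003, -0.001], [-0.003, 1.0, 0.002], [0.001, 0.002, -1.0]]
contact_force: [-1.0, 0.6, -0.5]
grip_width: 0.0399
```

```bash
python3 - <<'E'
from h import *
a,da=shot('scene','sc3'); b,db=shot('top','top3'); s=sense(); print(s['time'],s['eef_pos'],s['contact_force'])
cv2.imwrite('pics/s3c.png',np.hstack([cv2.resize(a[150:230,235:325,::-1],None,fx=4.4,fy=5,interpolation=2),cv2.resize(b[174:254,220:310,::-1],None,fx=4.4,fy=5,interpolation=2)]))
C=cloud('top',db); W=C.reshape(-1,3); g=b.reshape(-1,3).min(1); R=np.hypot(W[:,0]-.572,W[:,1]-.021)
h=W[R<.007];print('head',h.mean(0)); t=W[(W[:,2]>.18)&(R<.06)];print('tab',len(t),t.mean(0),cv2.minAreaRect(t[:,:2].astype(np.float32)*1000))
q=W[(R>.024)&(R<.031)&(W[:,0]>.572)];print('hub',np.median(q[:,2]))
d0=np.load('pics/top0.npy')
for n,(u,v) in dict(mouse=(180,250),box=(143,153),oil=(416,180)).items():
    A=cv2.imread('pics/top0.png')[v-25:v+25,u-40:u+40].astype(int);B=b[v-25:v+25,u-40:u+40,::-1].astype(int);print(n,abs(A-B).mean())
E
```

```text
16.7 [0.44766764 0.27240876 0.23893829] [ 0.21116529 -0.8605014   0.22681077]
head [0.57224607 0.02095389 0.17785583]
tab 69 [0.53896591 0.02119576 0.18591672] ((551.4720458984375, 21.60947608947754), (53.469627380371094, 12.74221134185791), 1.4487669467926025)
hub 0.15027646043809212
mouse 18.036833333333334
box 1.6155833333333334
oil 2.11325
```

View pics/s3c.png

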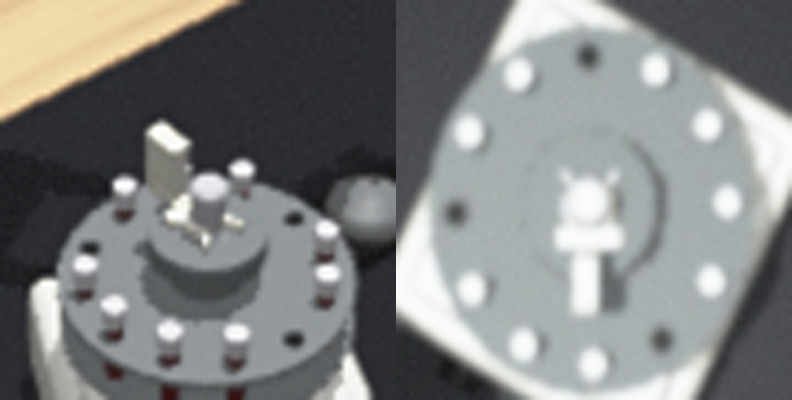

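The final views show the C around the spindle, its jaw tips past the head (top crop at 565–612,172), and the tab upright behind it. Tab to head measures 33.3 mm (34 nominal) and the tab top is at 0.186 m, so the clip is flat. The gripper hovers clear above the mouse, which explains that patch's image difference.

```bash
python3 -c "
from workcell import ticket; print(ticket.job_done())"
```

```text
the job is handed in; nothing more can be done
None
```

The carousel is pressed home, and the retaining clip is snapped into the spindle's groove and let go. The job was handed in at about 17 s; it gives no verdict.

- **Carousel:** I pressed the hub with the fingers either side of the spindle head. It stopped at its end position while the force rose to about 17 N. The hub face then read 0.1503 m, against 0.150 m for home, and it still did at the end.
- **Clip:** I slid it along the hub with at most about 12 N sideways. The downward force reached about 11 N because the nose was digging in, so I eased it and tilted the nose up slightly. The push force then dropped sharply. A 3 mm pull back met 2.5 N, so the clip is held by the groove.
- **Final check from the top camera:** the tab to the spindle head measured 33.3 mm (34 mm nominal). The tab top was at 0.186 m, so the clip lies flat, and the jaws reach past the spindle.
- **Bystanders:** the slide box and oil bottle patches looked unchanged. The mouse patch did differ, because the gripper was hovering above it about 0.24 m up. Nothing touched the mouse, but I didn't check its position separately.
- **Small disagreement:** the cameras differed by up to about 4 mm on where the spindle is. I lined the clip up using both in the same scene camera picture.

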